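Crank up the hinge pin and hold the spread circlip at its groove

ROBOT

A 6-joint arm with a two-finger parallel gripper is mounted at the origin on the work surface. World frame = base frame: x ahead of the robot, y to its left, z up, the work surface at z = 0. Lengths are in m, angles in rad, forces in N, time in s.
With the tool pointing down it reaches from about 0.35 to 0.775 m from the base axis. Payload 7.3 kg.
Tool frame: the origin (TCP) lies on the centre line of the jaws, within the pads' length; the fingertips stand ahead of it and the grasp point (between the pads) lies 11 mm behind it (robot.nose_length is the z of the fingertips in the tool frame, in m); z points along the fingers, y is the line along which they close (so a half turn about z gives the same grasp; the last joint's range is limited). The gripper opens to 92 mm and grips with 3 to 60 N. Pads are 19 mm wide; open, the fingers measure 130 mm over their backs; the gripper's body (75 mm by 190 mm) begins 47 mm behind the grasp point.
Start: joints at [-1.305, 0.342, 1.524, -0, 1.275, -0.146], TCP at [0.21, -0.481, 0.235] pointing down, gripper open.
Joint ranges: [-2.53, 2.53], [-0.77, 2.02], [0.04, 2.7], [-1, 4.14], [0.28, 2.66], [-3.11, 3.11]. Speed limits (rad/s): [2.57, 2.57, 3.14, 3.14, 3.14, 3.14].

INTERFACE

Orientations are given as [roll, pitch, yaw] about the fixed x, y, z axes, in that order (R = Rz(yaw) Ry(pitch) Rx(roll)).
In Python, from cell import robot, cams gives the robot as it stands. The module is installed in compiled form; this text tells all that it offers.
- The arm moves only by the tool carry_out, never from a script. Its argument "deltas" is a list of rows, each a list of 7 numbers: the shift along the tool's x, y, z in cm, then the turn, a rotation vector about the tool's x, y, z in rad, then the opening, from 0 (shut) to 1 (fully open). A call has exactly 8 rows; each row shifts and turns the commanded pose from where the row before left it, along the tool's axes as they then stand; what a row does not reach is not made up. A row lasts 1/12 s, in which the tool goes at most 41.7 mm and 7.16 degrees, less where a joint would pass 70% of its speed; a pose out of reach is approached as far as the arm can. A call is refused whole if a number of a shift passes 4.17 or a number of a turn 0.125, either way. A call with a gripper value outside its range is refused whole. The fingers move at their own pace and stop on an object; "force" is the grip in N (left out, the last holds). Time passes only in rows, so rows that do not move let the fingers close, or fill a call up. It gives the time, the measured TCP pose, the force, the opening and the grip force at its end, in the units of the state.
- robot.observe(): the state, without advancing time (a new reading comes with each control period).
- cams.read_camera(name): name is "scene" or "top" or "wrist"; returns a dict with "image" (384x512x3 uint8, blue, green, red), "depth" (384x512 float32, m along the optical axis (not along the pixel's ray), 0 where there is no reading), "fx", "fy", "cx", "cy" (pixels), "world_to_cam" (4x4, takes a point from world to camera coordinates). Camera axes: x right, y up, looking along -z (the intrinsics and any distortion apply to the point x, -y, -z); pixel columns grow to the right and rows downward; lengths in m; the calibration is good to about 2 mm. A picture is of the moment at which its call begins.
- robot.hand_in(): hands the job in; it is judged then, once.
The state is a dict: "time": time; "qpos": joint angles; "qvel": joint speeds; "joint_efforts": joint torques, N m; "tool_pos": TCP position; "tool_rot": TCP orientation; "contact_force": force on the tool from outside, world axes, zero at the start; "torque": the same for the moment, N m; "opening": finger opening in m; "grip_force": force on a finger pad.
Only numpy, scipy, OpenCV 4.12 (cv2) and the standard library are available. Lean on these libraries where they do the work, as an engineer would, in place of code of your own. Each camera call takes 0.05 s, during which the arm holds its last target. There are 200 camera calls.

TASK

Wind the jig's hand crank clockwise, about two turns, to its stop, so that the hinge pin rises and its groove shows above the washer. Then take the circlip pliers from their wooden rest by the handles, squeeze the handles fully to spread the clip on the tips, and slide the spread clip from above over the pin down to the groove, just over the washer. Finish while holding: keep the handles squeezed and the spread clip level around the pin at the groove, not leaning on the jig, and never let go; leave the bottle, the tin of brushes and the mug alone.

Things in the scene. Friction and masses are not known exactly. Their poses are not given: they have to be found in the camera images.
- crank (a joint): Hand crank on the green gearbox of the jig, turning about a vertical axis; value in rad, growing clockwise seen from above, from its start (0 to 0.8) to a hard stop at 13.2; light friction (about 2.5 N at the knob), stays where left. Each rad raises the pin by 1 mm.
- crank_axis (a point): Point on the crank's vertical axis at the height of the knob's middle. This point's y axis points from the pin towards the crank. The gearbox top is 64 mm, the crank arm's top 79 mm above the bench.
- knob_mid (a point): Middle of the crank's upright black knob, a cylinder 20 to 22 mm thick and 40 mm tall that spins freely on its spindle, 45 mm from the crank axis; this point is 102.5 mm above the bench and 18 mm below the knob's top.
- pin_groove (a point): Centre of the groove on the axis of the upright steel hinge pin (28 mm thick; groove 5 mm high, 24 mm thick). z up. It rises with the crank: 13.2 mm in all; with the crank at its stop this point is 67.5 mm above the bench, and the groove's lower edge is level with the top of the washer (65 mm above the bench).
- pin_tip (a point): Centre of the pin's flat top, 16.5 mm above pin_groove; the top 6 mm taper from 28 to 18 mm across.
- pliers_grip (a point): Grasp point of the pliers, midway between the two black handles and half-way up them, on the pliers' centre line. x points along the pliers to the clip, z up, y across the handles. The handles are 16 mm tall, 9 mm thick and reach from 25 mm behind to 40 mm ahead of it; at this point they measure about 58 mm over their outer faces when open and 36 mm (parallel) when fully squeezed. On the rest it is 53 mm above the bench.
- squeeze (a joint): How far the handles are squeezed: 0 open (clip relaxed, too small for the pin), 0.2 rad against the stop (clip fully spread). A spring opens them: about 5 N on each handle at the start, 9 N at the stop. A grip of 40 N or more is fine.
- clip_eye (a point): Centre of the opening that the clip has when spread, a fixed point of the pliers, half-way up its 3 mm thickness: the pin's axis belongs here. z up. It lies 117.5 mm ahead (along x) of pliers_grip and 38 mm below it. The clip is a dark C-shaped ring (5 mm wide steel, gap towards the handles) carried on the downward tips; its opening is 26 mm across relaxed, 34 mm fully spread.
- rest: Fixed wooden rest that carries the pliers 45 mm above the bench, foot 135 x 120 mm and 10 mm high; origin below pliers_grip, x along the pliers; a crossbar carries the pliers' rear foot 42 mm behind it, a post the pivot 55 mm ahead.
- jig: The fixed jig with the crank and the pin, on a steel plate 130 x 270 mm, 12 mm thick; origin at the centre of its underside, pin at y = -80 mm, crank axis at y = +80 mm in its own frame. A 44 mm washer (top 65 mm above the bench) lies round the pin on an aluminium knuckle 58 mm wide, from which a 30 mm wide bar runs towards +x, its top 56 mm above the bench.
- pliers: The loose pliers with the clip on their tips; origin on the pivot axis at the handles' underside, axes as pliers_grip, which lies 55 mm behind it. About 0.26 kg, balanced within 20 mm of pliers_grip. The pivot boss is 22 mm wide; a thin spine with a 50 mm wide foot at its end runs back between the handles.
- bottle: Bystander: clear bottle, 62 mm wide, 190 mm tall, origin at its underside.
- brush_tin: Bystander: open tin, 72 mm wide, 100 mm tall, brushes up to about 190 mm, origin at its underside.
- mug: Bystander: white mug, 76 mm wide, 85 mm tall, handle at its +y, origin at its underside.
There are look-alikes about, which are no part of the job. What is shaped like the pliers but turquoise is not meant.

How it is judged:
On the way, in this order (a step that is already met when the one before it is completed fails the run):
1. the crank is wound up to its stop while the pliers are still on the rest (value of joint crank above 12.8 rad and contact force between pliers and rest above 0.3 N), for 0.1 s.
2. the spread clip is held above the pin (value of joint crank above 12.8 rad and value of joint squeeze above 0.15 rad and z of clip_eye in the frame of pin_tip above 0.0025 m and horizontal distance between clip_eye and pin_tip below 0.015 m and contact force between the fingers and pliers above 3 N), for 0.05 s.
At the end, for the whole second after the job is handed in: Crank within 0.4 rad of its stop; fingers hold the handles squeezed beyond 0.15 of 0.2 rad; clip centre within 6 mm of the pin's axis and 3 mm of the groove's height, level within 8 degrees; pliers at rest, off their rest, pressing on the jig with under 15 N (value of joint crank above 12.8 rad and value of joint squeeze above 0.15 rad and horizontal distance between clip_eye and pin_groove below 0.006 m and z of clip_eye in the frame of pin_groove between -0.003 and 0.003 m and angle between the z axis of clip_eye and the z axis of pin_groove, either way round below 0.14 rad and contact force between the fingers and pliers above 3 N and contact force between pliers and jig below 15 N and contact force between pliers and rest below 0.1 N and linear speed of pliers below 0.02 m/s); the arm keeps its last pose, push and grip.
It fails at once if the bottle, brush tin or mug is moved by more than 30 mm (distance of any of bottle, brush_tin, mug from where it was at the start of the episode above 0.03 m).
It fails at once if the pliers fall (height (world z) of pliers below 0.03 m).
It also fails if it takes over 61 s, if anything falls off the work surface, if the arm or the gripper's body presses on something with over 40 N, if the wrist force passes 120 N, or if a joint passes its speed limit or range.

## Working session

There is one attempt and no reset: what is moved stays moved. The work goes in short steps, Python scripts to look and compute and a tool call to move; the robot and the scene stay as the last step left them, time stands still between calls to the robot, and variables do not carry over. Pictures are saved under pics/ and viewed, at most 10 in all, crops included, and the job is handed in when it is done.

Besides the shell and the picture viewer there is one more tool, called by a JSON object that holds its "api" and its "payload". carry_out: Moves the arm, as the interface text tells. Its arguments: {"type":"object","properties":{"deltas":{"type":"array","items":{"type":"array","items":{"type":"number"}}},"force":{"type":"number"}},"required":["deltas"]}

```bash
mkdir -p pics; cat > h.py <<'E'
import numpy as np, cv2
from cell import robot, cams
def pts(c):
    d=c["depth"]; v,u=np.mgrid[0:384,0:512]
    P=np.stack([(u-c["cx"])/c["fx"]*d,-(v-c["cy"])/c["fy"]*d,-d,np.ones_like(d)],-1)
    W=P@np.linalg.inv(c["world_to_cam"]).T
    W=W[...,:3].copy(); W[d<=0]=np.nan
    return W
def ray(c,u,v,z):
    M=np.linalg.inv(c["world_to_cam"]); o=M[:3,3]
    d=M[:3,:3]@np.array([(u-c["cx"])/c["fx"],-(v-c["cy"])/c["fy"],-1])
    return o+d*(z-o[2])/d[2]
E
python3 - <<'E'
from h import *
s=robot.observe(); print({k:np.round(v,3) for k,v in s.items()}, robot.nose_length)
a=[]
for n in("scene","top"):
    c=cams.read_camera(n); np.savez(n+".npz",**c); a.append(c["image"])
    print(n,[c[k] for k in("fx","fy","cx","cy")],np.linalg.inv(c["world_to_cam"]).round(3).tolist(),[k for k in c])
cv2.imwrite("pics/a_top.png",cv2.resize(a[1],(800,600),interpolation=cv2.INTER_CUBIC))
cv2.imwrite("pics/a_scene.png",a[0])
E
```

```text
{'time': np.float64(0.0), 'qpos': array([-1.305,  0.343,  1.525,  0.   ,  1.275, -0.146]), 'qvel': array([-0.001, -0.003,  0.001, -0.001, -0.   , -0.002]), 'joint_efforts': array([ 1.0000e-03, -4.3124e+01, -2.4422e+01,  7.2000e-02,  5.6000e-02,
       -0.0000e+00]), 'tool_pos': array([ 0.21 , -0.481,  0.234]), 'tool_rot': array([-3.14 , -0.   ,  0.412]), 'contact_force': array([ 0.332, -0.586, -0.382]), 'torque': array([0.027, 0.002, 0.024]), 'grip_force': np.float64(0.0), 'opening': np.float64(0.092)} 0.008
scene [347.9230279425746, 347.9230279425746, 252.5508256350399, 199.05910801240296] [[-0.465, -0.759, 0.456, 0.894], [0.885, -0.405, 0.23, 0.229], [0.01, 0.51, 0.86, 0.901], [0.0, 0.0, 0.0, 1.0]] ['image', 'depth', 'fx', 'fy', 'cx', 'cy', 'world_to_cam']
top [478.3075442251593, 478.3075442251593, 255.10751130345201, 193.11913826114778] [[-0.001, 0.996, -0.086, 0.375], [-1.0, 0.0, 0.018, 0.033], [0.018, 0.086, 0.996, 1.239], [0.0, 0.0, 0.0, 1.0]] ['image', 'depth', 'fx', 'fy', 'cx', 'cy', 'world_to_cam']
```

View pics/a_top.png

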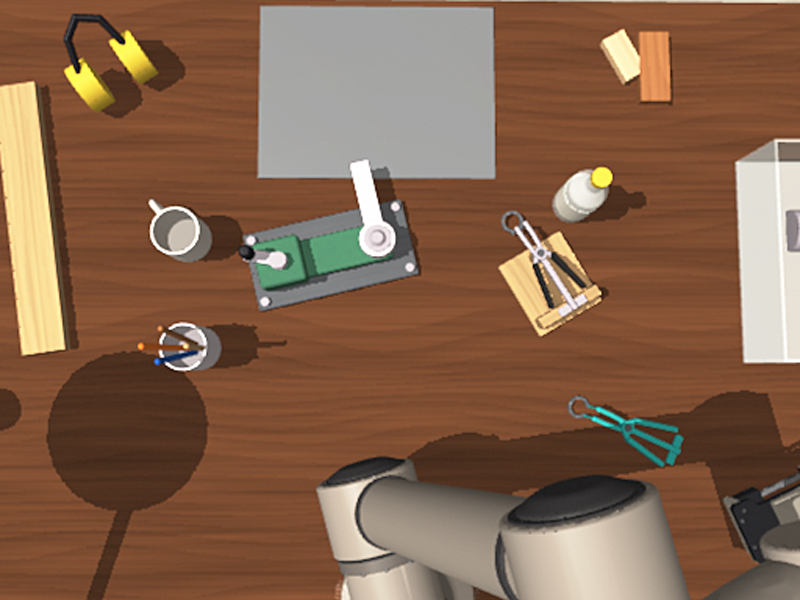

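View pics/a_scene.png

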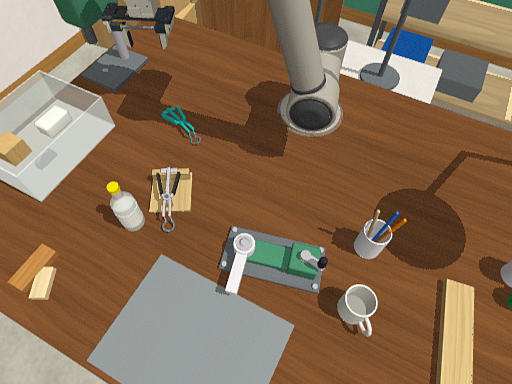

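The top view (800x600) shows two plier shapes. The black-handled pair on the wooden rest, around (540,255), is the one meant. The turquoise pair on the bench at (628,428) is the look-alike. On the jig, the knob is at (247,252), the crank axis at about (280,260), and the pin at (377,237) with its bar running up. I'll measure with depth and check with an enlarged crop.

```bash
python3 - <<'E'
from h import *
c=dict(np.load("top.npz")); W=pts(c); im=c["image"]; hsv=cv2.cvtColor(im,cv2.COLOR_BGR2HSV)
a=im[120:220,310:400]; b=im[95:205,150:275]
cv2.imwrite("pics/b.png",np.hstack([cv2.resize(a,(360,400),interpolation=cv2.INTER_CUBIC),cv2.resize(b,(440,387),interpolation=cv2.INTER_CUBIC)[:387].copy() if 0 else cv2.copyMakeBorder(cv2.resize(b,(440,387),interpolation=cv2.INTER_CUBIC),0,13,0,0,cv2.BORDER_CONSTANT)]))
def rep(n,m):
    p=W[m]; p=p[~np.isnan(p[:,0])]; print(n,len(p),np.nanmean(p,0).round(4),p.min(0).round(3),p.max(0).round(3))
box=np.zeros((384,512),bool); box[95:205,150:275]=1
z=W[...,2]
rep("bench",(~box)&(abs(z)<.02))
rep("knobtop",box&(z>.112)); rep("z.08-.112",box&(z>.085)&(z<.112))
rep("crank arm",box&(z>.072)&(z<.085))
dark=hsv[...,2]<50
b2=np.zeros_like(box); b2[120:220,310:400]=1
hm=b2&dark&(z>.045)&(z<.075)
rep("handles",hm)
n,l,st,ce=cv2.connectedComponentsWithStats(hm.astype(np.uint8))
for i in range(1,n):
    if st[i,4]>15: rep("h%d %s"%(i,ce[i].round(1)),l==i)
rep("green top",box&(hsv[...,0]>60)&(hsv[...,0]<90)&(hsv[...,1]>80)&(z>.055))
print(np.round(z[140:170:3,225:262:3]*1000))
E
```

```text
bench 148939 [0.5211 0.0255 0.0013] [-0.001 -0.687 -0.01 ] [1.006 0.691 0.02 ]
knobtop 54 [0.5479 0.2439 0.1197] [0.54  0.235 0.114] [0.557 0.253 0.125]
z.08-.112 31 [0.5438 0.2374 0.0997] [0.533 0.208 0.085] [0.556 0.252 0.112]
crank arm 215 [0.5466 0.1899 0.0784] [0.51  0.036 0.072] [0.587 0.253 0.085]
handles 162 [ 0.5156 -0.238   0.0609] [ 0.469 -0.282  0.05 ] [ 0.554 -0.203  0.069]
h1 [362.8 172.5] 83 [ 0.5277 -0.2571  0.061 ] [ 0.501 -0.282  0.05 ] [ 0.554 -0.233  0.067]
h2 [347.3 182.5] 79 [ 0.5028 -0.218   0.0608] [ 0.469 -0.232  0.052] [ 0.537 -0.203  0.069]
green top 685 [0.5377 0.1954 0.0638] [0.499 0.157 0.055] [0.581 0.242 0.103]
[[15. 13.  9. 60. 62. 56. 56. 14. 13. 11. 11. 13.  3.]
 [10. 13. 18. 60. 63. 59. 68. 60. 14. 14. 14. 16.  1.]
 [14. 35. 37. 62. 68. 68. 61. 65. 67. 12. 12. 15. 10.]
 [34. 35. 65. 63. 68. 72. 73. 62. 60. 60. 12. 12. 11.]
 [35. 33. 61. 61. 72. 74. 71. 71. 67. 64. 11. 14.  9.]
 [34. 35. 63. 66. 69. 75. 74. 65. 63. 61. 12. 14. 11.]
 [37. 36. 39. 60. 70. 66. 65. 66. 65. 45. 14. 14. 16.]
 [35. 34. 32. 59. 62. 58. 65. 59. 61. 15. 12. 13. 14.]
 [36. 34. 33. 31. 40. 59. 61. 46. 35. 11. 12. 17. 12.]
 [33. 37. 35. 34. 33. 31. 22. 15. 13. 15. 12. nan 13.]]
```

View pics/b.png

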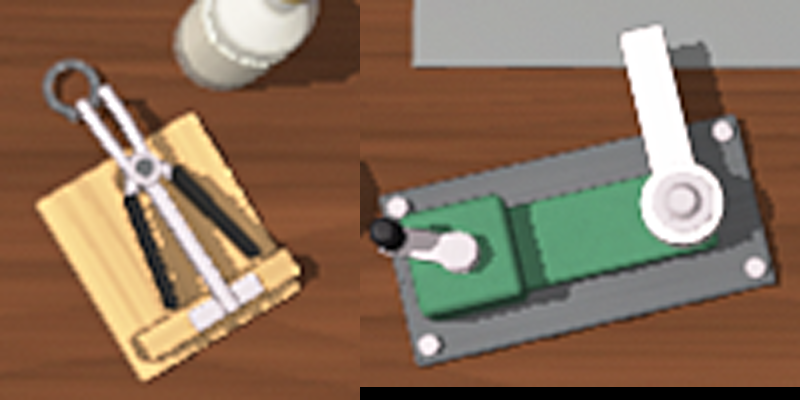

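The crop confirms it: the black-handled pliers lie on the rest, with pivot at crop (145,168), clip ring at (72,88) and foot at (228,302). On the jig, the pin top is at (683,201), the crank hub at (460,250) and the knob at (388,236).

```bash
python3 - <<'E'
from h import *
c=dict(np.load("top.npz"))
L=lambda x,y:((x+.5)/4-.5+310,(y+.5)/4-.5+120)
R=lambda x,y:((x-360+.5)/3.52-.5+150,(y+.5)/3.52-.5+95)
B=[ray(c,*R(*p),.016)[:2] for p in((397,208),(722,131),(755,267),(428,345))]
B=np.array(B); o=B.mean(0); yv=(B[0]+B[3]-B[1]-B[2]); yaw=np.arctan2(-yv[0],yv[1]); 
y=np.array([-np.sin(yaw),np.cos(yaw)]); x=np.array([np.cos(yaw),np.sin(yaw)])
print("bolts",B.round(4).tolist(),"jig",o.round(4),"yaw",yaw.round(4)); print("pred pin",(o-.08*y).round(4),"crank",(o+.08*y).round(4))
print("pin",ray(c,*R(683,201),.0715).round(4),"hub",ray(c,*R(460,250),.083).round(4))
k=ray(c,*R(388,236),.1205); print("knob",k.round(4))
for nm,ax in(("pred",o+.08*y),("hub",ray(c,*R(460,250),.083)[:2])):
    d=k[:2]-ax; print(nm,"arm len",np.hypot(*d).round(4),"ang",np.degrees(np.arctan2(d[1],d[0])).round(1))
pv=ray(c,*L(145,168),.066); eye=ray(c,*L(72,88),.015); ft=ray(c,*L(228,302),.062)
print("pivot",pv.round(4),"ring",eye.round(4),"foot",ft.round(4))
for d in(eye-pv,pv-ft): print(np.hypot(*d[:2]).round(4),np.degrees(np.arctan2(d[1],d[0])).round(1))
h=np.array([[.5277,-.2571],[.5028,-.218]]); print("handles mid",h.mean(0),"normal ang",np.degrees(np.arctan2(h[1,1]-h[0,1],h[1,0]-h[0,0]))-90)
E
```

```text
bolts [[0.5819, 0.255], [0.6397, 0.0171], [0.5386, -0.007], [0.4813, 0.2309]] jig [0.5604 0.124 ] yaw 0.2374
pred pin [0.5792 0.0462] crank [0.5416 0.2017]
pin [0.5778 0.0452 0.0715] hub [0.5413 0.199  0.083 ]
knob [0.5453 0.2416 0.1205]
pred arm len 0.0401 ang 84.6
hub arm len 0.0429 ang 84.7
pivot [ 0.5544 -0.2142  0.066 ] ring [ 0.6146 -0.1783  0.015 ] foot [ 0.4712 -0.2652  0.062 ]
0.0701 30.8
0.0976 31.5
handles mid [ 0.51525 -0.23755] normal ang 32.49015184658033
```

{"api": "carry_out", "payload": {"deltas": [[2,0.1,0,0,0,-0.035,1],[3.7,0.18,0,0,0,-0.066,1],[3.7,0.18,0,0,0,-0.066,1],[3.7,0.18,0,0,0,-0.066,1],[3.7,0.18,0,0,0,-0.066,1],[3.7,0.18,0,0,0,-0.066,1],[3.7,0.18,0,0,0,-0.066,1],[3.7,0.18,0,0,0,-0.066,1]], "force": 15}}

```text
time: 0.77
tool_pos: [0.4428, -0.3284, 0.2342]
tool_rot: [-3.141, -0.0, 0.912]
contact_force: [0.5, -1.2, 0.6]
opening: 0.0915
grip_force: 0.0
```

{"api": "carry_out", "payload": {"deltas": [[3.7,0.18,0,0,0,-0.066,1],[3.7,0.18,0,0,0,-0.066,1],[3.7,0.18,0,0,0,-0.066,1],[3.7,0.18,0,0,0,-0.066,1],[3.7,0.18,0,0,0,-0.066,1],[3.7,0.18,0,0,0,-0.066,1],[3.7,0.18,0,0,0,-0.066,1],[3.7,0.18,0,0,0,-0.066,1]]}}

```text
time: 1.43
tool_pos: [0.5772, -0.068, 0.2341]
tool_rot: [-3.141, -0.0, 1.44]
contact_force: [0.5, -0.8, 1.1]
opening: 0.0915
grip_force: 0.0
```

{"api": "carry_out", "payload": {"deltas": [[3.7,0.18,0,0,0,-0.066,1],[3.7,0.18,0,0,0,-0.066,1],[3.7,0.18,0,0,0,-0.066,1],[3.7,0.18,0,0,0,-0.066,1],[3,0.18,0,0,0,-0.066,1],[2,0.1,0,0,0,-0.035,1],[0,0,0,0,0,0,1],[0,0,0,0,0,0,1]]}}

```text
time: 2.1
tool_pos: [0.5837, 0.1282, 0.2342]
tool_rot: [-3.141, 0.0, 1.804]
contact_force: [0.1, 0.5, 0.3]
opening: 0.0916
grip_force: 0.0
```

```bash
python3 - <<'E'
from h import *
s=robot.observe(); print({k:np.round(s[k],3) for k in("time","tool_pos","tool_rot","contact_force","qpos")})
c=cams.read_camera("wrist"); np.savez("w1.npz",**c); cv2.imwrite("pics/w1.png",c["image"])
print(c["fx"],np.linalg.inv(c["world_to_cam"]).round(3).tolist())
t=dict(np.load("top.npz")); W=pts(t); hsv=cv2.cvtColor(t["image"],cv2.COLOR_BGR2HSV)
for n,a,lo in(("bottle",(90,150,345,400),.05),("tin",(195,245,85,145),.05)):
    w=W[a[0]:a[1],a[2]:a[3]].reshape(-1,3); w=w[w[:,2]>lo]; print(n,w.min(0).round(3),w.max(0).round(3),np.median(w,0).round(3))
m=(hsv[...,0]>20)&(hsv[...,0]<35)&(hsv[...,1]>180)&(hsv[...,2]>180); m[:100]=0;m[150:]=0;m[:,:340]=0;m[:,400:]=0
v,u=np.nonzero(m); print("cap",u.mean(),v.mean(),ray(t,u.mean(),v.mean(),.19),len(u))
E
```

```text
{'time': np.float64(2.1), 'tool_pos': array([0.584, 0.128, 0.234]), 'tool_rot': array([-3.141,  0.   ,  1.804]), 'contact_force': array([0.064, 0.484, 0.27 ]), 'qpos': array([ 0.088,  0.478,  1.313, -0.   ,  1.352, -0.145])}
301.9060730573664 [[0.973, -0.222, -0.064, 0.566], [0.231, 0.934, 0.272, 0.203], [-0.001, -0.279, 0.96, 0.385], [0.0, 0.0, 0.0, 1.0]]
bottle [ 0.613 -0.308  0.05 ] [ 0.673 -0.247  0.196] [ 0.635 -0.268  0.128]
tin [0.369 0.302 0.05 ] [0.44  0.374 0.196] [0.404 0.347 0.097]
cap 382.7037037037037 113.0 [ 0.64568879 -0.27307239  0.19      ] 27
```

View pics/w1.png

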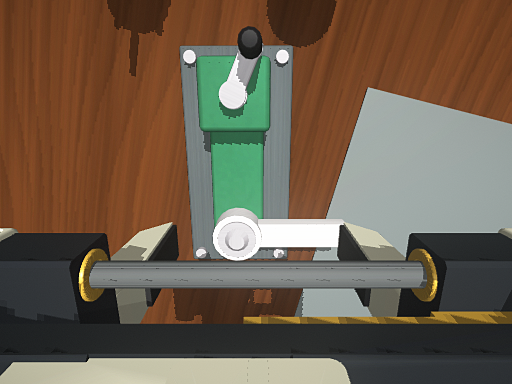

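The wrist view shows the knob top at (250,35), the crank hub at (232,95), the pin top at (237,240) and bolts at (189,57), (282,57), (279,254) and (201,254).

```bash
python3 - <<'E'
from h import *
c=dict(np.load("w1.npz")); W=pts(c); z=W[...,2]; im=c["image"]; hsv=cv2.cvtColor(im,cv2.COLOR_BGR2HSV)
B=np.array([ray(c,*p,.016)[:2] for p in((189,57),(282,57),(279,254),(201,254))]); print(B.round(4).tolist(),B.mean(0))
print("hub",ray(c,232,95,.084).round(4),"pin",ray(c,237,240,.0715).round(4))
b=np.zeros(z.shape,bool); b[20:65,230:270]=1
m=b&(hsv[...,2]<60)&(z>.113); v,u=np.nonzero(m); print("knobtop px",u.mean(),v.mean(),len(u),"W",np.nanmean(W[m],0).round(4),"ray",ray(c,u.mean(),v.mean(),.1205).round(4))
b[:]=0; b[80:112,218:248]=1
m=b&(z>.08); print("hub cloud",np.nanmean(W[m],0).round(4),m.sum(),np.nanmax(z[m]))
b[:]=0; b[40:135,195:275]=1
m=b&(hsv[...,0]>60)&(hsv[...,0]<90)&(hsv[...,1]>80)&(abs(z-.064)<.006); r=cv2.minAreaRect((W[m][:,:2]*1000).astype(np.float32)); print("gearbox rect",r)
E
```

```text
[[0.4787, 0.2328], [0.5808, 0.2571], [0.6393, 0.0177], [0.5364, -0.0068]] [0.55878719 0.12520053]
hub [0.5402 0.2038 0.084 ] pin [0.5774 0.0515 0.0715]
knobtop px 249.34437086092714 40.80132450331126 302 W [0.5481 0.2473 0.1193] ray [0.5481 0.2472 0.1205]
hub cloud [0.5398 0.2056 0.081 ] 520 0.08283855322252598
gearbox rect ((539.833251953125, 204.38671875), (74.16797637939453, 73.37774658203125), 13.432165145874023)
```

{"api": "carry_out", "payload": {"deltas": [[2.5,-0.15,0,0,0,0,1],[3.6,-0.23,0,0,0,0,1],[3.6,-0.23,0,0,0,0,1],[2.65,-0.17,0,0,0,0,1],[0,0,3,0,0,0,1],[0,0,3,0,0,0,0.8],[0,0,3,0,0,0,0.6],[0,0,2.5,0,0,0,0.6]]}}

```text
time: 2.82
tool_pos: [0.5481, 0.244, 0.1177]
tool_rot: [-3.14, 0.001, 1.8]
contact_force: [0.4, -0.4, 0.4]
opening: 0.0761
grip_force: 0.0
```

{"api": "carry_out", "payload": {"deltas": [[0,0,1.5,0,0,0,0.6],[0,0,0.95,0,0,0,0.5],[0,0,0,0,0,0,0.4],[0,0,0,0,0,0,0.2],[0,0,0,0,0,0,0],[0,0,0,0,0,0,0],[0,0,0,0,0,0,0],[0,0,0,0,0,0,0]], "force": 12}}

```text
time: 3.48
tool_pos: [0.5486, 0.2458, 0.0961]
tool_rot: [3.14, 0.0, 1.802]
contact_force: [0.1, 0.3, 0.3]
opening: 0.0232
grip_force: 0.0
```

```bash
python3 - <<'E'
from h import *
s=robot.observe(); print({k:np.round(s[k],4) for k in("time","tool_pos","tool_rot","contact_force","torque","opening","grip_force")})
c=cams.read_camera("wrist"); np.savez("w2.npz",**c); cv2.imwrite("pics/w2.png",c["image"])
E
```

```text
{'time': np.float64(3.4833), 'tool_pos': array([0.5486, 0.2458, 0.0961]), 'tool_rot': array([3.1401, 0.    , 1.8018]), 'contact_force': array([0.0579, 0.302 , 0.2851]), 'torque': array([-0.0177, -0.1543,  0.0057]), 'opening': np.float64(0.0232), 'grip_force': np.float64(0.0)}
```

View pics/w2.png

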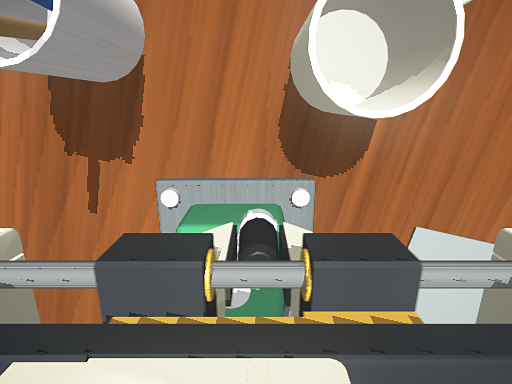

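The knob stands between the pads at about (258,240), with the gripper almost closed on it. I'll finish the grip and start winding in 15° chords.

{"api": "carry_out", "payload": {"deltas": [[0,0,0,0,0,0,0],[0,0,0,0,0,0,0],[0,0,0,0,0,0,0],[0,0,0,0,0,0,0],[-0.605,1.007,0,0,0,0,0],[-0.845,0.816,0,0,0,0,0],[-1.028,0.57,0,0,0,0,0],[-1.14,0.284,0,0,0,0,0]], "force": 12}}

```text
time: 4.2
tool_pos: [0.583, 0.2173, 0.0958]
tool_rot: [3.141, -0.001, 1.802]
contact_force: [-3.5, 1.9, 7.5]
opening: 0.0208
grip_force: 12.1
```

{"api": "carry_out", "payload": {"deltas": [[-1.175,-0.021,0,0,0,0,0],[-1.129,-0.324,0,0,0,0,0],[-1.007,-0.605,0,0,0,0,0],[-0.816,-0.845,0,0,0,0,0],[-0.57,-1.028,0,0,0,0,0],[-0.284,-1.14,0,0,0,0,0],[0.021,-1.175,0,0,0,0,0],[0.324,-1.129,0,0,0,0,0]]}}

```text
time: 4.87
tool_pos: [0.5331, 0.157, 0.0959]
tool_rot: [3.138, -0.0, 1.801]
contact_force: [3.9, 4.8, 2.9]
opening: 0.0209
grip_force: 12.0
```

{"api": "carry_out", "payload": {"deltas": [[0.605,-1.007,0,0,0,0,0],[0.845,-0.816,0,0,0,0,0],[1.028,-0.57,0,0,0,0,0],[1.14,-0.284,0,0,0,0,0],[1.175,0.021,0,0,0,0,0],[1.129,0.324,0,0,0,0,0],[1.007,0.605,0,0,0,0,0],[0.816,0.845,0,0,0,0,0]]}}

```text
time: 5.53
tool_pos: [0.5063, 0.2311, 0.0957]
tool_rot: [3.14, 0.002, 1.803]
contact_force: [5.9, -8.6, 6.0]
opening: 0.0209
grip_force: 12.1
```

{"api": "carry_out", "payload": {"deltas": [[0.57,1.028,0,0,0,0,0],[0.284,1.14,0,0,0,0,0],[-0.021,1.175,0,0,0,0,0],[-0.324,1.129,0,0,0,0,0],[-0.605,1.007,0,0,0,0,0],[-0.845,0.816,0,0,0,0,0],[-1.028,0.57,0,0,0,0,0],[-1.14,0.284,0,0,0,0,0]]}}

```text
time: 6.2
tool_pos: [0.5826, 0.2184, 0.0957]
tool_rot: [3.142, -0.001, 1.803]
contact_force: [-1.9, 2.3, 8.6]
opening: 0.0208
grip_force: 12.1
```

{"api": "carry_out", "payload": {"deltas": [[-1.175,-0.021,0,0,0,0,0],[-1.129,-0.324,0,0,0,0,0],[-1.007,-0.605,0,0,0,0,0],[-0.816,-0.845,0,0,0,0,0],[-0.57,-1.028,0,0,0,0,0],[-0.284,-1.14,0,0,0,0,0],[0.021,-1.175,0,0,0,0,0],[0.324,-1.129,0,0,0,0,0]]}}

```text
time: 6.87
tool_pos: [0.5326, 0.1572, 0.0958]
tool_rot: [3.14, 0.001, 1.802]
contact_force: [3.5, 1.3, 5.9]
opening: 0.0207
grip_force: 12.1
```

{"api": "carry_out", "payload": {"deltas": [[0.605,-1.007,0,0,0,0,0],[0.845,-0.816,0,0,0,0,0],[1.028,-0.57,0,0,0,0,0],[1.14,-0.284,0,0,0,0,0],[1.175,0.021,0,0,0,0,0],[1.129,0.324,0,0,0,0,0],[1.007,0.605,0,0,0,0,0],[0,0,0,0,0,0,0]]}}

```text
time: 7.53
tool_pos: [0.5009, 0.2229, 0.0958]
tool_rot: [3.138, 0.0, 1.804]
contact_force: [5.3, -0.4, 5.4]
opening: 0.0208
grip_force: 12.1
```

{"api": "carry_out", "payload": {"deltas": [[0.436,0.396,0,0,0,0,0],[0.381,0.45,0,0,0,0,0],[0.319,0.495,0,0,0,0,0],[0.251,0.533,0,0,0,0,0],[0.18,0.561,0,0,0,0,0],[0.105,0.58,0,0,0,0,0],[0,0,0,0,0,0,0],[0,0,0,0,0,0,0]]}}

```text
time: 8.2
tool_pos: [0.5258, 0.2442, 0.0958]
tool_rot: [3.14, 0.001, 1.803]
contact_force: [3.7, -2.9, 6.5]
opening: 0.0207
grip_force: 12.1
```

{"api": "carry_out", "payload": {"deltas": [[0.028,0.588,0,0,0,0,0],[0,0,0,0,0,0,0],[-0.049,0.587,0,0,0,0,0],[0,0,0,0,0,0,0],[-0.125,0.575,0,0,0,0,0],[0,0,0,0,0,0,0],[0,0,0,0,0,0,0],[0,0,0,0,0,0,0]]}}

```text
time: 8.87
tool_pos: [0.5424, 0.2467, 0.0957]
tool_rot: [-3.142, 0.001, 1.802]
contact_force: [0.9, -3.9, 8.1]
opening: 0.0209
grip_force: 12.1
```

{"api": "carry_out", "payload": {"deltas": [[-0.199,0.554,0,0,0,0,0],[0,0,0,0,0,0,0],[0,0,0,0,0,0,0],[-0.27,0.524,0,0,0,0,0],[0,0,0,0,0,0,0],[0,0,0,0,0,0,0],[0,0,0,0,0,0,0],[0,0,0,0,0,0,0]]}}

```text
time: 9.53
tool_pos: [0.5537, 0.2448, 0.0957]
tool_rot: [-3.141, 0.001, 1.802]
contact_force: [0.7, -2.8, 7.9]
opening: 0.0206
grip_force: 12.1
```

{"api": "carry_out", "payload": {"deltas": [[-0.336,0.484,0,0,0,0,0],[0,0,0,0,0,0,0],[0,0,0,0,0,0,0],[0,0,0,0,0,0,0],[-0.396,0.436,0,0,0,0,0],[0,0,0,0,0,0,0],[0,0,0,0,0,0,0],[0,0,0,0,0,0,0]]}}

```text
time: 10.2
tool_pos: [0.5595, 0.2399, 0.0949]
tool_rot: [-3.13, -0.0, 1.803]
contact_force: [-14.9, -1.9, 14.6]
opening: 0.0207
grip_force: 12.2
```

{"api": "carry_out", "payload": {"deltas": [[0,0,0,0,0,0,0.5],[0,0,0,0,0,0,0.6],[0,0,0,0,0,0,0.6],[0,0,-2,0,0,0,0.6],[0,0,-3.5,0,0,0,0.6],[0,0,-3.5,0,0,0,0.8],[-2,0,-3,0,0,0,1],[-3,0,-2,0,0,0,1]]}}

```text
time: 10.87
tool_pos: [0.5762, 0.1929, 0.2381]
tool_rot: [3.138, -0.001, 1.806]
contact_force: [1.4, -0.0, -0.0]
opening: 0.0695
grip_force: 0.0
```

{"api": "carry_out", "payload": {"deltas": [[-3,0,0,0,0,0,1],[-3,0,0,0,0,0,1],[-2,0,0,0,0,0,1],[0,0,0,0,0,0,1],[0,0,0,0,0,0,1],[0,0,0,0,0,0,1],[0,0,0,0,0,0,1],[0,0,0,0,0,0,1]]}}

```text
time: 11.53
tool_pos: [0.5941, 0.114, 0.235]
tool_rot: [-3.141, -0.0, 1.803]
contact_force: [-0.6, -0.2, 0.2]
opening: 0.0918
grip_force: 0.0
```

```bash
python3 - <<'E'
from h import *
s=robot.observe(); print({k:np.round(s[k],4) for k in("time","tool_pos","tool_rot","contact_force")})
c=cams.read_camera("wrist"); np.savez("w3.npz",**c); W=pts(c); z=W[...,2]; im=c["image"]; hsv=cv2.cvtColor(im,cv2.COLOR_BGR2HSV)
cv2.imwrite("pics/w3.png",im)
for n,P in(("pin",np.array([.578,.048])),("knob",np.array([.561,.242]))):
    d=np.hypot(W[...,0]-P[0],W[...,1]-P[1]); lo=.0775 if n=="pin" else .112
    m=(d<.025)&(z>lo)&(z<.13); v,u=np.nonzero(m); print(n,m.sum(),np.nanmean(W[m],0).round(4),"p95 z",np.nanpercentile(z[m],90),"px",u.mean(),v.mean(),"ray",ray(c,u.mean(),v.mean(),.084 if n=="pin" else .1205).round(4))
B=np.hypot(W[...,0]-.578,W[...,1]-.048); m=(B<.01)&(z<.15); print("center z med",np.nanmedian(z[m]))
E
```

```text
{'time': np.float64(11.5333), 'tool_pos': array([0.5941, 0.114 , 0.235 ]), 'tool_rot': array([-3.1412e+00, -2.0000e-04,  1.8034e+00]), 'contact_force': array([-0.5939, -0.2358,  0.198 ])}
pin 470 [0.5767 0.0514 0.0827] p95 z 0.08533166676777212 px 229.08085106382978 230.62765957446808 ray [0.5767 0.052  0.084 ]
knob 556 [0.5572 0.2452 0.1199] p95 z 0.12198358203049017 px 251.17625899280574 24.300359712230215 ray [0.5573 0.2451 0.1205]
center z med 0.08459437559701999
```

View pics/w3.png

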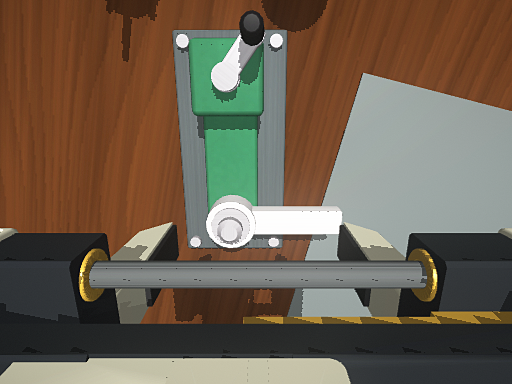

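The wrist view shows the pin up: top at (230,230), z≈84 mm. The knob has come to rest at (251,24). Next I move above the pliers and turn to match them.

{"api": "carry_out", "payload": {"deltas": [[-2.04,-1.04,0,0,0,0.0785,1],[-2.12,-0.87,0,0,0,0.0785,1],[-2.18,-0.7,0,0,0,0.0785,1],[-2.23,-0.53,0,0,0,0.0785,1],[-2.26,-0.35,0,0,0,0.0785,1],[-2.28,-0.18,0,0,0,0.0785,1],[-2.29,0,0,0,0,0.0785,1],[-2.28,0.18,0,0,0,0.0785,1]]}}

```text
time: 12.25
tool_pos: [0.5508, -0.0655, 0.2353]
tool_rot: [3.141, -0.0, 1.171]
contact_force: [0.9, -0.4, 0.3]
opening: 0.0917
grip_force: 0.0
```

{"api": "carry_out", "payload": {"deltas": [[-2.26,0.36,0,0,0,0.0785,1],[-2.23,0.54,0,0,0,0.0785,1],[-2.18,0.71,0,0,0,0.0785,1],[-2.11,0.88,0,0,0,0.0785,1],[-2.04,1.04,0,0,0,0.0785,1],[-1.95,1.2,0,0,0,0.0785,1],[-1.85,1.35,0,0,0,0.0785,1],[-1.74,1.49,0,0,0,0.0785,1]]}}

```text
time: 12.92
tool_pos: [0.5077, -0.2437, 0.2353]
tool_rot: [3.141, -0.0, 0.543]
contact_force: [0.0, -0.2, -0.1]
opening: 0.0916
grip_force: 0.0
```

{"api": "carry_out", "payload": {"deltas": [[0,0,0,0,0,0,1],[0,0,0,0,0,0,1],[0,0,0,0,0,0,1],[0,0,0,0,0,0,1],[0,0,0,0,0,0,1],[0,0,0,0,0,0,1],[0,0,0,0,0,0,1],[0,0,0,0,0,0,1]]}}

```text
time: 13.58
tool_pos: [0.508, -0.2429, 0.2353]
tool_rot: [3.141, -0.0, 0.547]
contact_force: [0.4, 0.5, 0.6]
opening: 0.092
grip_force: 0.0
```

```bash
python3 - <<'E'
from h import *
from scipy.optimize import least_squares
s=robot.observe(); print({k:np.round(s[k],4) for k in("time","tool_pos","tool_rot","contact_force","qpos")})
c=cams.read_camera("wrist"); np.savez("w4.npz",**c); W=pts(c); z=W[...,2]; im=c["image"]; hsv=cv2.cvtColor(im,cv2.COLOR_BGR2HSV)
cv2.imwrite("pics/w4.png",im)
T=np.array([(.583,.2173),(.5331,.157),(.5063,.2311),(.5826,.2184),(.5326,.1572),(.5009,.2229),(.5258,.2442),(.5424,.2467),(.5537,.2448)])
r=least_squares(lambda p:np.hypot(*(T-p[:2]).T)-p[2],[.54,.2,.045]); print("axis",r.x.round(4),(r.fun*1000).round(1), "pin",(r.x[:2]+.16*np.array([.235,-.972])).round(4))
E
```

```text
{'time': np.float64(13.5833), 'tool_pos': array([ 0.508 , -0.2429,  0.2353]), 'tool_rot': array([ 3.1414, -0.    ,  0.5466]), 'contact_force': array([0.3682, 0.4905, 0.6495]), 'qpos': array([-0.5821,  0.4115,  1.4163, -0.    ,  1.3136,  0.4422])}
axis [0.5406 0.2016 0.0452] [ 0.   0.   0.1  0.  -0.1 -0.1 -0.  -0.  -0. ] pin [0.5782 0.0461]
```

View pics/w4.png

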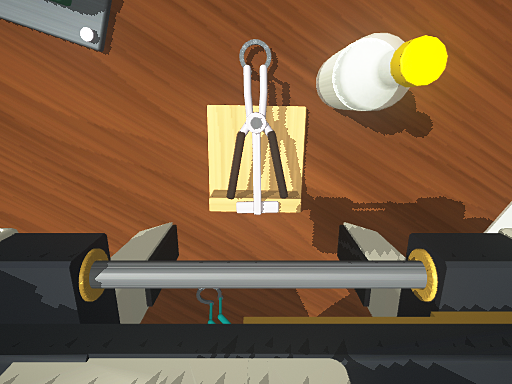

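The black pliers sit upright in the wrist view: pivot at (257,123), ring at (256,55), handles from (244,135) to (231,195) and (269,135) to (284,195). The circle fit puts the pin at (0.5782, 0.0461).

```bash
python3 - <<'E'
from h import *
c=dict(np.load("w4.npz")); W=pts(c); z=W[...,2]; hsv=cv2.cvtColor(c["image"],cv2.COLOR_BGR2HSV)
tp=np.array([.508,-.2429]); ps=.5466; R=np.array([[np.cos(ps),np.sin(ps)],[np.sin(ps),-np.cos(ps)]])
def t(n,p): print(n,p.round(4),"in tool xy mm",(R@(p[:2]-tp)*1000).round(1))
t("pivot",ray(c,257,123,.066)); t("foot",ray(c,258,208,.06)); t("ring",ray(c,256,55,.015))
m=(hsv[...,2]<60)&(z>.048)&(z<.07); m[:125]=0; m[205:]=0; m[:,:220]=0; m[:,295:]=0
n,l,st,ce=cv2.connectedComponentsWithStats(m.astype(np.uint8)); a=[]
for i in range(1,n):
    if st[i,4]>60:
        p=W[l==i]; q=(p[:,:2]-tp)@R.T*1000; f=np.polyfit(q[:,0],q[:,1],1)
        print("handle",st[i,4],p[:,2].mean().round(4),q.min(0).round(1),q.max(0).round(1),q.mean(0).round(1),"slope",f.round(3)); a.append(q.mean(0))
print(np.mean(a,0))
m=(hsv[...,2]<130)&(hsv[...,1]<60); m[80:]=0; m[:38]=0; m[:,:238]=0; m[:,275:]=0
k=max(cv2.findContours(m.astype(np.uint8),cv2.RETR_EXTERNAL,cv2.CHAIN_APPROX_NONE)[0],key=len); print(cv2.minEnclosingCircle(k))
E
```

```text
pivot [ 0.5542 -0.2126  0.066 ] in tool xy mm [55.2 -1.9]
foot [ 0.4732 -0.2632  0.06  ] in tool xy mm [-40.2  -0.7]
ring [ 0.6151 -0.1741  0.015 ] in tool xy mm [127.3  -3.1]
nan
((254.5, 44.0), 3.5000998973846436)
  return _methods._mean(a, axis=axis, dtype=dtype,
  ret = ret.dtype.type(ret / rcount)
```

{"api": "carry_out", "payload": {"deltas": [[0,-0.1,2.5,0,0,-0.01,1],[0,0,3.5,0,0,0,1],[0,0,3.5,0,0,0,1],[0,0,3.5,0,0,0,1],[0,0,3,0,0,0,1],[0,0,2,0,0,0,1],[0,0,1,0,0,0,1],[0,0,0.35,0,0,0,1]], "force": 45}}

```text
time: 14.3
tool_pos: [0.5066, -0.2419, 0.0401]
tool_rot: [-3.139, 0.001, 0.556]
contact_force: [0.1, 0.4, 1.4]
opening: 0.092
grip_force: 0.0
```

{"api": "carry_out", "payload": {"deltas": [[0,0,0,0,0,0,0.8],[0,0,0,0,0,0,0.6],[0,0,0,0,0,0,0.4],[0,0,0,0,0,0,0.2],[0,0,0,0,0,0,0],[0,0,0,0,0,0,0],[0,0,0,0,0,0,0],[0,0,0,0,0,0,0]], "force": 45}}

```text
time: 14.97
tool_pos: [0.5069, -0.2433, 0.0427]
tool_rot: [3.14, 0.001, 0.556]
contact_force: [-4.9, -2.4, 7.1]
opening: 0.0434
grip_force: 7.8
```

{"api": "carry_out", "payload": {"deltas": [[0,0,0,0,0,0,0],[0,0,0,0,0,0,0],[0,0,0,0,0,0,0],[0,0,0,0,0,0,0],[0,0,0,0,0,0,0],[0,0,0,0,0,0,0],[0,0,0,0,0,0,0],[0,0,0,0,0,0,0]]}}

```text
time: 15.63
tool_pos: [0.5068, -0.2433, 0.0427]
tool_rot: [3.14, 0.001, 0.556]
contact_force: [-4.7, -2.8, 6.8]
opening: 0.034
grip_force: 45.0
```

{"api": "carry_out", "payload": {"deltas": [[0,0,-0.4,0,0,0,0],[0,0,-1,0,0,0,0],[0,0,-2,0,0,0,0],[0,0,-2.5,0,0,0,0],[0,0,-2.5,0,0,0,0],[0,0,-2.1,0,0,0,0],[0,0,-1,0,0,0,0],[0,0,-0.5,0,0,0,0]]}}

```text
time: 16.3
tool_pos: [0.508, -0.2426, 0.1637]
tool_rot: [3.139, -0.002, 0.556]
contact_force: [0.0, 0.0, -2.1]
opening: 0.034
grip_force: 44.9
```

```bash
python3 - <<'E'
from h import *
s=robot.observe(); print({k:np.round(s[k],4) for k in("time","tool_pos","tool_rot","contact_force","torque","opening","grip_force")})
c=cams.read_camera("wrist"); np.savez("w5.npz",**c); cv2.imwrite("pics/w5.png",c["image"])
E
```

```text
{'time': np.float64(16.3), 'tool_pos': array([ 0.508 , -0.2426,  0.1637]), 'tool_rot': array([ 3.1387e+00, -1.5000e-03,  5.5600e-01]), 'contact_force': array([ 0.0085,  0.0177, -2.0939]), 'torque': array([-0.1085,  0.0435,  0.    ]), 'opening': np.float64(0.034), 'grip_force': np.float64(44.9394)}
```

View pics/w5.png

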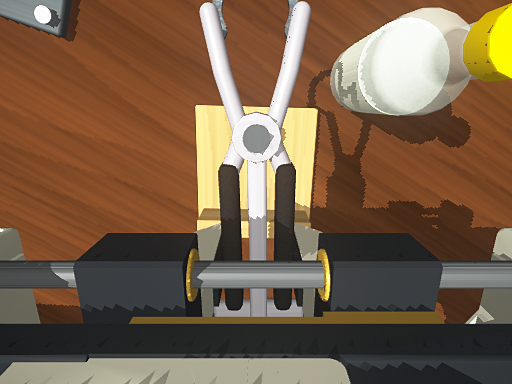

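The pliers are held squeezed with the handles parallel and the pivot at (257,138). The clip is just off the top edge. I'll check the offset and tilt in the hand.

```bash
python3 - <<'E'
from h import *
c=dict(np.load("w5.npz")); W=pts(c); z=W[...,2]; hsv=cv2.cvtColor(c["image"],cv2.COLOR_BGR2HSV)
tp=np.array([.508,-.2426]); ps=.556; R=np.array([[np.cos(ps),np.sin(ps)],[np.sin(ps),-np.cos(ps)]])
T=lambda p:(p[...,:2]-tp)@R.T*1000
print("pivot",T(ray(c,257,138,.188)).round(1), "depth",z[130:147:4,250:265:4].round(4).tolist())
for n,v0,v1,u0,u1 in(("hL",170,225,222,236),("hR",170,225,279,293),("armL",10,100,200,240),("armR",10,100,275,305),("ring",0,40,205,310)):
    m=np.zeros(z.shape,bool); m[v0:v1,u0:u1]=1; m&=(z>.165)&(z<.21) if n!="ring" else (z>.11)&(z<.15)
    if m.sum()<10: print(n,m.sum()); continue
    q=T(W[m]); A=np.c_[q[:,0],np.ones(len(q))]; f=np.linalg.lstsq(A,z[m]*1000,rcond=None)[0]
    print(n,m.sum(),"mean xy",q.mean(0).round(1),"z",(z[m].mean()*1000).round(1),"dz/dx",f[0].round(3),"range x",q[:,0].min().round(1),q[:,0].max().round(1))
for n in("top","scene"):
    k=cams.read_camera(n); np.savez(n+"2.npz",**k)
k=dict(np.load("top2.npz")); Wt=pts(k); q=T(Wt); m=(abs(q[...,1])<35)&(q[...,0]>85)&(q[...,0]<150)&(Wt[...,2]>.1)&(Wt[...,2]<.16)
print("top ring",m.sum(),q[m].mean(0).round(1),q[m].min(0),q[m].max(0),Wt[m][:,2].mean())
k=dict(np.load("scene2.npz")); Wt=pts(k); q=T(Wt); m=(abs(q[...,1])<35)&(q[...,0]>85)&(q[...,0]<150)&(Wt[...,2]>.1)&(Wt[...,2]<.16)
print("scene ring",m.sum(),q[m].mean(0).round(1),q[m].min(0),q[m].max(0),Wt[m][:,2].mean())
E
```

```text
pivot [61.2 -1.6] depth [[0.1851, 0.1851, 0.1861, 0.1875], [0.1852, 0.1854, 0.1862, 0.1847], [0.1855, 0.185, 0.1856, 0.1847], [0.1859, 0.1843, 0.1851, 0.185], [0.1852, 0.1865, 0.1844, 0.1842]]
hL 766 mean xy [ 33.7 -14.6] z 182.4 dz/dx -0.0 range x 20.0 46.6
hR 766 mean xy [33.7 11.5] z 182.4 dz/dx 0.005 range x 20.1 46.6
armL 1712 mean xy [ 94.6 -17.8] z 176.7 dz/dx -0.097 range x 76.8 112.5
armR 1579 mean xy [94.  12.8] z 176.9 dz/dx -0.092 range x 76.8 112.5
ring 348 mean xy [119.3  -4.5] z 137.9 dz/dx 0.008 range x 108.6 126.5
top ring 98 [125.6   0.8] [106.41916959 -22.01397018] [143.22449881  24.68288745] 0.13875427480277905
scene ring 97 [127.7  -1.1] [109.10780277 -22.65171939] [145.45524188  23.56805013] 0.13799430899164347
```

{"api": "carry_out", "payload": {"deltas": [[0.3,-0.7,0,0,0,0,0],[0.7,-1.6,0,0,0,0,0],[0.9,-2.1,0,0,0,0,0],[0.9,-2.1,0,0,0,0,0],[0.9,-2.1,0,0,0,0,0],[0.9,-2.1,0,0,0,0,0],[0.9,-2.1,0,0,0,0,0],[0.9,-2.1,0,0,0,0,0]]}}

```text
time: 17.12
tool_pos: [0.4818, -0.0803, 0.1604]
tool_rot: [-3.139, 0.002, 0.556]
contact_force: [1.3, 0.1, -1.6]
opening: 0.0339
grip_force: 44.9
```

{"api": "carry_out", "payload": {"deltas": [[0.9,-2.1,0,0,0,0,0],[0.9,-2,0,0,0,0,0],[0.6,-1.3,0,0,0,0,0],[0.2,-0.5,0,0,0,0,0],[0,0,1,0,0,0,0],[0,0,1.5,0,0,0,0],[0,0,1,0,0,0,0],[0,0,0,0,0,0,0]]}}

```text
time: 17.78
tool_pos: [0.4722, -0.0181, 0.1242]
tool_rot: [-3.138, 0.004, 0.556]
contact_force: [-0.5, 0.1, -3.1]
opening: 0.034
grip_force: 44.9
```

{"api": "carry_out", "payload": {"deltas": [[0,0,0,0,0,0,0],[0,0,0,0,0,0,0],[0,0,0,0,0,0,0],[0,0,0,0,0,0,0],[0,0,0,0,0,0,0],[0,0,0,0,0,0,0],[0,0,0,0,0,0,0],[0,0,0,0,0,0,0]]}}

```text
time: 18.45
tool_pos: [0.4741, -0.0183, 0.1268]
tool_rot: [3.141, -0.0, 0.556]
contact_force: [-0.3, 0.1, -1.7]
opening: 0.0341
grip_force: 44.9
```

```bash
python3 - <<'E'
from h import *
s=robot.observe(); print({k:np.round(s[k],4) for k in("time","tool_pos","tool_rot","contact_force","torque","opening","grip_force")})
ims=[]
for n in("top","scene","wrist"):
    c=cams.read_camera(n); np.savez(n+"3.npz",**c)
    if n=="wrist": ims.append(cv2.resize(c["image"],(400,300))); continue
    w2c=c["world_to_cam"]; p=w2c@np.array([.5782,.0461,.09,1]); u=c["fx"]*p[0]/-p[2]+c["cx"]; v=c["cy"]-c["fy"]*p[1]/-p[2]; print(n,u,v)
    u,v=int(u),int(v); a=c["image"][v-30:v+30,u-40:u+40]; ims.append(cv2.resize(a,(400,300),interpolation=cv2.INTER_CUBIC)); print("crop origin",u-40,v-30)
cv2.imwrite("pics/m3.png",np.vstack([np.hstack(ims[:2]),np.hstack([ims[2],ims[2]*0])]))
E
```

```text
{'time': np.float64(18.45), 'tool_pos': array([ 0.4741, -0.0183,  0.1268]), 'tool_rot': array([ 3.1413e+00, -1.0000e-04,  5.5580e-01]), 'contact_force': array([-0.3152,  0.1162, -1.7227]), 'torque': array([-0.0799,  0.0242,  0.0403]), 'opening': np.float64(0.0341), 'grip_force': np.float64(44.9394)}
top 240.93428172700055 150.27063154942493
crop origin 200 120
scene 243.4763941553789 238.3758027742249
crop origin 203 208
```

View pics/m3.png

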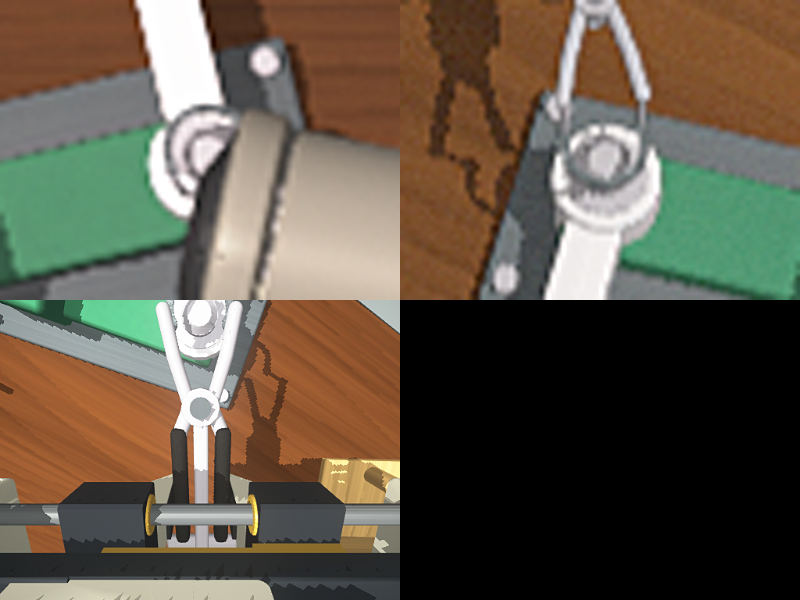

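The montage's scene crop shows the ring centred near (606,160), with the pin tip inside it at about (606,157). The top crop shows the ring's left arc around the pin. Next is a numerical check from the depth-masked ring pixels.

```bash
python3 - <<'E'
from h import *
from scipy.optimize import least_squares
tp=np.array([.4741,-.0183]); ps=.5558; R=np.array([[np.cos(ps),np.sin(ps)],[np.sin(ps),-np.cos(ps)]])
P=np.array([.5782,.0461]); print("pin pred in tool",R@(P-tp)*1000)
for n in("top","scene","wrist"):
    c=dict(np.load(n+"3.npz")); W=pts(c); z=W[...,2]; d=np.hypot(W[...,0]-P[0],W[...,1]-P[1]); g=c["image"].max(2)
    for nm,lo,hi,zz,rm,r0 in(("ring",.093,.107,.1013,.03,.0195),("tip",.0805,.0895,.084,.012,None)):
        m=(z>lo)&(z<hi)&(d<rm)
        if nm=="ring": m&=g<170
        v,u=np.nonzero(m)
        if len(u)<12: print(n,nm,len(u)); continue
        q=np.array([ray(c,a,b,zz)[:2] for a,b in zip(u,v)])
        if r0:
            f=least_squares(lambda p:np.hypot(*(q-p).T)-r0,P,loss="soft_l1",f_scale=.001).x
        else: f=(q.min(0)+q.max(0))/2
        print(n,nm,len(u),f.round(4),"tool mm",(R@(f-tp)*1000).round(1))
E
```

```text
pin pred in tool [122.40964823   0.21913698]
top ring 41 [0.5789 0.0459] tool mm [122.9   0.8]
top tip 42 [0.5775 0.046 ] tool mm [ 1.217e+02 -1.000e-01]
scene ring 75 [0.5798 0.0472] tool mm [124.3   0.2]
scene tip 53 [0.5791 0.0469] tool mm [123.6   0. ]
wrist ring 143 [0.5761 0.0488] tool mm [122.   -3.1]
wrist tip 1208 [0.5773 0.047 ] tool mm [122.1  -1.1]
```

{"api": "carry_out", "payload": {"deltas": [[-0.08,-0.04,0,0,0,0,0],[0,0,0.3,0,0,0,0],[0,0,0.4,0,0,0,0],[0,0,0.4,0,0,0,0],[0,0,0.4,0,0,0,0],[0,0,0.4,0,0,0,0],[0,0,0.3,0,0,0,0],[0,0,0,0,0,0,0]]}}

```text
time: 19.27
tool_pos: [0.4727, -0.0183, 0.1039]
tool_rot: [-3.141, 0.001, 0.556]
contact_force: [-0.2, 0.3, -2.5]
opening: 0.0342
grip_force: 44.9
```

Contact force is unchanged, so I keep lowering: 9.9 mm remain from the commanded height of 0.1048.

{"api": "carry_out", "payload": {"deltas": [[0,0,0.3,0,0,0,0],[0,0,0.3,0,0,0,0],[0,0,0.2,0,0,0,0],[0,0,0.1,0,0,0,0],[0,0,0,0,0,0,0],[0,0,0,0,0,0,0],[0,0,0,0,0,0,0],[0,0,0,0,0,0,0]]}}

```text
time: 19.93
tool_pos: [0.4732, -0.0183, 0.0958]
tool_rot: [3.141, -0.0, 0.556]
contact_force: [-1.0, 0.1, -3.0]
opening: 0.034
grip_force: 44.9
```

```bash
python3 - <<'E'
from h import *
s=robot.observe(); print({k:np.round(s[k],4) for k in("time","tool_pos","tool_rot","contact_force","torque","opening","grip_force","qvel")})
ims=[]
P=np.array([.5782,.0461])
for n in("top","scene","wrist"):
    c=cams.read_camera(n); np.savez(n+"4.npz",**c); W=pts(c); z=W[...,2]
    if n=="wrist":
        for b in((175,225,222,236),(175,225,279,293)):
            a=z[b[0]:b[1],b[2]:b[3]]; a=a[(a>.09)&(a<.13)]; print("handle top",np.median(a))
        im=c["image"][:225,100:412]; ims.append(cv2.resize(im,(400,288))); continue
    w2c=c["world_to_cam"]; p=w2c@np.array([*P,.07,1]); u=int(c["fx"]*p[0]/-p[2]+c["cx"]); v=int(c["cy"]-c["fy"]*p[1]/-p[2])
    ims.append(cv2.resize(c["image"][v-22:v+22,u-30:u+30],(400,293),interpolation=cv2.INTER_CUBIC))
ims=[cv2.copyMakeBorder(i,0,293-len(i),0,0,cv2.BORDER_CONSTANT) for i in ims]
cv2.imwrite("pics/m4.png",np.vstack([np.hstack(ims[:2]),np.hstack([ims[2],ims[2]*0])]))
E
```

```text
{'time': np.float64(19.9333), 'tool_pos': array([ 0.4732, -0.0183,  0.0958]), 'tool_rot': array([ 3.1413e+00, -2.0000e-04,  5.5580e-01]), 'contact_force': array([-0.961 ,  0.0603, -3.0488]), 'torque': array([-0.0207,  0.0971, -0.0147]), 'opening': np.float64(0.034), 'grip_force': np.float64(44.9393), 'qvel': array([ 0.0011, -0.0002, -0.0008, -0.0004, -0.0001,  0.0019])}
handle top 0.1145117057840599
handle top 0.11454976013215606
```

View pics/m4.png

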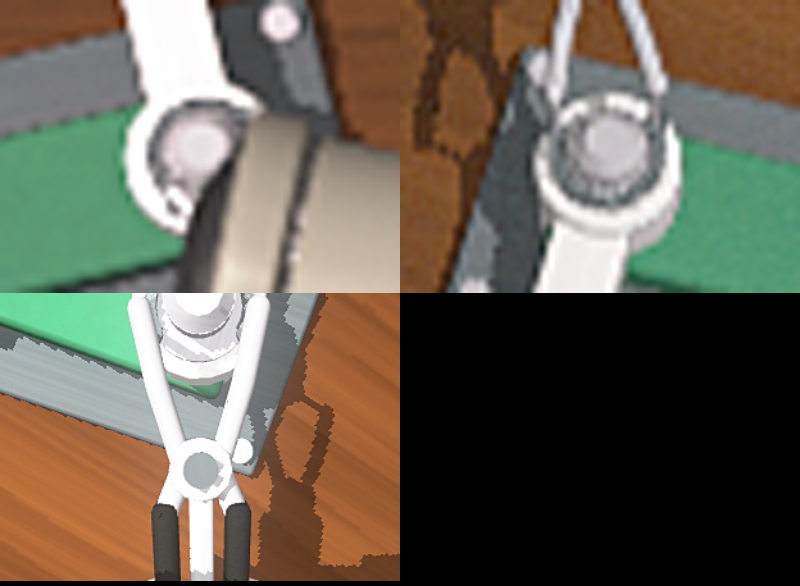

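The clip sits around the pin just above the washer: both scene crops show it surrounding the tip, level and without contact force. Eye height is about 68.6 mm, so I lower 0.9 mm more and let it settle.

{"api": "carry_out", "payload": {"deltas": [[0,0,0.09,0,0,0,0],[0,0,0,0,0,0,0],[0,0,0,0,0,0,0],[0,0,0,0,0,0,0],[0,0,0,0,0,0,0],[0,0,0,0,0,0,0],[0,0,0,0,0,0,0],[0,0,0,0,0,0,0]]}}

```text
time: 20.75
tool_pos: [0.4731, -0.0183, 0.0948]
tool_rot: [3.141, 0.0, 0.556]
contact_force: [0.1, 0.2, -2.5]
opening: 0.0342
grip_force: 44.9
```

```bash
python3 - <<'E'
from h import *
from scipy.optimize import least_squares
s=robot.observe(); print({k:np.round(s[k],4) for k in("time","tool_pos","tool_rot","contact_force","torque","opening","grip_force")})
P=np.array([.5782,.0461])
ok=abs(s["contact_force"]).max()<6 and abs(s["tool_pos"][2]-.0947)<.0012 and s["grip_force"]>40
print(ok); 
if ok: print(robot.hand_in())
E
```

```text
{'time': np.float64(20.75), 'tool_pos': array([ 0.4731, -0.0183,  0.0948]), 'tool_rot': array([3.1415, 0.    , 0.5558]), 'contact_force': array([ 0.0726,  0.2199, -2.5422]), 'torque': array([-0.0622,  0.0321,  0.0172]), 'opening': np.float64(0.0342), 'grip_force': np.float64(44.9394)}
True
the job is handed in; nothing more can be done
None
```

The job is handed in at 20.75 s, no verdict returned: crank wound to its stop, and the spread clip held level round the pin at about 67.8 mm (groove at 67.5 mm), handles squeezed at 45 N, with no sign of it pressing on the jig.

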